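Put the hand tools away and park the tool tray

TASK

Tidy the bench: lay every spanner, pair of pliers and screwdriver lying loose on it in the compartment of the tool tray that already holds one of its kind. When all are in, slide the loaded tray along the bench, without lifting it, so that it sits squarely inside its white taped outline. Leave the spray can, the tape measure and the tub standing where they are.

Things in the scene. Friction and masses are not known exactly. Their poses are not given: they have to be found in the camera images.
- tray: Loose grey steel tool tray, open on top, 0.7 kg, 254 mm (x) by 176 (y), 45 high, walls and floor 5 thick. Two dividers (5 thick, tops 39 mm above the bench) make three compartments, 78 mm wide (x) and 166 long (y), centred at x = -83, 0 and +83 mm of its frame. Origin: centre of its underside, z up. Slides when pushed (5 to 15 N).
- outline: Parking place of the tray: a rectangle of flat white tape on the bench (no height, nothing to catch on). Inside the tape 294 mm (x) by 216 mm (y), 20 mm more than the tray on every side; tape 25 mm wide. Origin: its centre at bench height. The tray belongs long side along long side, either way round.
- spanner_1: Steel combination spanner, 150 mm long, 28 mm wide at the open end, shank 15 mm wide and 7 mm thick, ends 9 mm thick, 90 g. Origin: middle of its length, mid-thickness (4.5 mm above what it lies on); x along it to the open end, z its flat side. Take it by the shank at the origin. Starts loose on or near the outline; may be absent.
- spanner_2: Steel combination spanner, 136 mm long, 28 mm wide at the open end, shank 15 mm wide and 7 mm thick, ends 9 mm thick, 90 g. Origin: middle of its length, mid-thickness (4.5 mm above what it lies on); x along it to the open end, z its flat side. Take it by the shank at the origin. Starts loose on or near the outline; may be absent.
- spanner_in_tray: Steel combination spanner, 143 mm long, 28 mm wide at the open end, shank 15 mm wide and 7 mm thick, ends 9 mm thick, 90 g. Origin: middle of its length, mid-thickness (4.5 mm above what it lies on); x along it to the open end, z its flat side. Take it by the shank at the origin. In the tray from the start: marks its compartment; leave it there.
- pliers_1: Combination pliers, closed, 150 mm long, 12 mm thick, black handles 45 mm over all at the widest, 160 g. Origin: middle of its length, mid-thickness (6 mm above what it lies on); x along it to the jaws, z its flat side. The flat-sided steel joint, 26 mm wide and 30 mm long, is centred at x = +28 mm: the place to take it. Starts loose on or near the outline; may be absent.
- pliers_2: Combination pliers, closed, 150 mm long, 12 mm thick, black handles 45 mm over all at the widest, 160 g. Origin: middle of its length, mid-thickness (6 mm above what it lies on); x along it to the jaws, z its flat side. The flat-sided steel joint, 26 mm wide and 30 mm long, is centred at x = +28 mm: the place to take it. Starts loose on or near the outline; may be absent.
- pliers_in_tray: Combination pliers, closed, 150 mm long, 12 mm thick, black handles 45 mm over all at the widest, 160 g. Origin: middle of its length, mid-thickness (6 mm above what it lies on); x along it to the jaws, z its flat side. The flat-sided steel joint, 26 mm wide and 30 mm long, is centred at x = +28 mm: the place to take it. In the tray from the start: marks its compartment; leave it there.
- screwdriver_1: Screwdriver, 150 mm long: black handle 80 mm long and about 24 mm thick (it does not roll), thin steel blade 7 mm in diameter. Origin: on its axis at half its length (12 mm above what it lies on); x along it to the tip. The handle's middle, the place to take it, is at x = -35 mm. 80 g. Starts loose on or near the outline; may be absent.
- screwdriver_2: Screwdriver, 138 mm long: black handle 80 mm long and about 24 mm thick (it does not roll), thin steel blade 7 mm in diameter. Origin: on its axis at half its length (12 mm above what it lies on); x along it to the tip. The handle's middle, the place to take it, is at x = -29 mm. 80 g. Starts loose on or near the outline; may be absent.
- screwdriver_in_tray: Screwdriver, 144 mm long: black handle 80 mm long and about 24 mm thick (it does not roll), thin steel blade 7 mm in diameter. Origin: on its axis at half its length (12 mm above what it lies on); x along it to the tip. The handle's middle, the place to take it, is at x = -32 mm. 80 g. In the tray from the start: marks its compartment; leave it there.
- spray_can: Bystander: bare metal spray can standing up, 54 mm in diameter, 130 mm high. Origin: centre of its foot.
- tape_measure: Bystander: grey tape measure, 70 x 40 x 64 mm. Origin: centre of its underside.
- tub: Bystander: white lidded plastic tub, 80 mm in diameter, 72 mm high. Origin: centre of its foot.
Not all that is in view belongs to the job. Leave any pink look-alike of the spanner_2 alone. Leave any green look-alike of the pliers_in_tray alone.

How it is judged:
By the outcome, as a careful person would: the job done as asked, in the order asked, and still so for the second after the job is handed in, with the robot touching nothing.
Of spanner_1, spanner_2, pliers_1, pliers_2, screwdriver_1, screwdriver_2 only 4 to 6 are there at a start; the rules pass over those that are not, and their reading is None.
At some moment in a run one of tray may be knocked a few centimetres aside while the robot is not near it.
Once in a run the grip may slacken for a moment while it holds something.
It also fails if it takes over 210 s, if anything falls off the work surface, if the arm or the gripper's body presses on something with over 40 N, if the wrist force passes 120 N, or if a joint passes its speed limit or range.

ROBOT

A 6-joint arm with a two-finger parallel gripper is mounted at the origin on the work surface. World frame = base frame: x ahead of the robot, y to its left, z up, the work surface at z = 0. Lengths are in m, angles in rad, forces in N, time in s.
With the tool pointing down it reaches from about 0.35 to 0.975 m from the base axis. Payload 4.9 kg.
Tool frame: the origin (TCP) lies at the very end of the fingers, on their centre line; the grasp point (between the pads) lies 19 mm behind it; z points along the fingers, y is the line along which they close (so a half turn about z gives the same grasp; the last joint's range is limited). The gripper opens to 85 mm and grips with 20 to 120 N. Pads are 22 mm wide; open, the fingers measure 114 mm over their backs; the gripper's body (76 mm by 85 mm) begins 54 mm behind the grasp point. The pads swing forward as they close: fully open they stand 13 mm farther back than shut.
Start: joints at [1.119, 0.053, 1.613, -0, 1.476, -0.119], TCP at [0.204, 0.591, 0.231] pointing down, gripper open.
Joint ranges: [-3.01, 3.01], [-1.01, 2.22], [0.06, 2.58], [-1.02, 4.17], [0.09, 2.62], [-3.14, 3.14]. Speed limits (rad/s): [2.57, 2.57, 3.14, 3.14, 3.14, 3.14].

INTERFACE

Orientations are given as a unit quaternion [w, x, y, z].
In Python, from plant import manip gives the robot as it stands.
- The arm moves only by the tool send_rows, never from a script. Its argument "increments" is a list of rows, each an object of numbers: "claw": the closure, from -1 (fully open) to 1 (shut); "dx", "dy", "dz": the shift along the tool's x, y, z in units of 0.5 m (1.0 is 0.5 m); "yaw": the turn about the tool's z in units of 1.5 rad (1.0 is 1.5 rad). A call has 1 to 20 rows; each row is the pose to reach, as a shift and turn from the pose commanded when the call began, along the tool's axes at that moment; what a row does not reach only later rows make up. A row lasts 1/8 s, in which the tool goes at most 62.5 mm and 10.7 degrees, less where a joint would pass 70% of its speed; a pose out of reach is approached as far as the arm can. A call with a number of a shift or a turn outside -1 to 1 is refused whole. A call with a gripper value outside its range is refused whole. The fingers move at their own pace and stop on an object; the grip force is fixed at half the most. Time passes only in rows, so rows that repeat a pose let the fingers close. It gives the time, the measured TCP pose, the force, the opening and the grip force at its end, in the units of the state.
- manip.state(): the state, without advancing time (a new reading comes with each control period).
- manip.grab_frame(name): name is "scene" or "top"; returns the picture (400x640x3 uint8, red, green, blue); there is no depth.
- manip.camera_params(name): a dict with "camera_matrix" (3x3 intrinsics, pixels), "extrinsics" (4x4, takes a point from world to camera coordinates). Camera axes: x right, y down, z forward; pixel columns grow to the right and rows downward; lengths in m; the calibration is good to about 2 mm. A picture is of the moment at which its call begins. camera_params takes no time and is no camera call.
- manip.job_done(): hands the job in; it is judged then, once.
The state is a dict: "time": time; "joint_pos": joint angles; "joint_vel": joint speeds; "joint_efforts": joint torques, N m; "tool_pos": TCP position; "tool_rot": TCP orientation; "contact_force": force on the tool from outside, world axes, zero at the start; "ft_torque": the same for the moment, N m; "gripper_width": opening from 0.0 (shut) to 1.0 (fully open); "grasp_force": force on a finger pad.
Only numpy, scipy, OpenCV 4.12 (cv2) and the standard library are available. Lean on these libraries where they do the work, as an engineer would, in place of code of your own. Each camera call takes 0.05 s, during which the arm holds its last target. There are 200 camera calls.

## Working session

There is one attempt and no reset: what is moved stays moved. The work goes in short steps, Python scripts to look and compute and a tool call to move; the robot and the scene stay as the last step left them, time stands still between calls to the robot, and variables do not carry over. Pictures are saved under pics/ and viewed, at most 14 in all, crops included, and the job is handed in when it is done.

Besides the shell and the picture viewer there is one more tool, called after "Call:" as a command line: name --argument value ..., lists and objects as JSON in quotes. send_rows: Moves the arm, as the interface text tells. Shifts and turns lie within -1 to 1; 1 stands for 0.5 m of shift or 1.5 rad of turn. Its arguments: {"type":"object","properties":{"increments":{"type":"array","items":{"type":"object","properties":{"claw":{"type":"number"},"dx":{"type":"number"},"dy":{"type":"number"},"dz":{"type":"number"},"yaw":{"type":"number"}}}}},"required":["increments"]}

```bash
mkdir -p pics; ls; cat > h.py <<'E'
import numpy as np, cv2
from plant import manip
def cam(n):
    p=manip.camera_params(n); return np.array(p["camera_matrix"]),np.array(p["extrinsics"])
def px2w(n,u,v,z=0.):
    K,T=cam(n); R,t=T[:3,:3],T[:3,3]
    d=R.T@np.linalg.inv(K)@np.array([u,v,1.]); c=-R.T@t
    return c+d*(z-c[2])/d[2]
def w2px(n,P):
    K,T=cam(n); q=K@(T[:3,:3]@np.asarray(P,float)+T[:3,3]); return q[:2]/q[2]
def grab(n,f):
    im=cv2.cvtColor(np.asarray(manip.grab_frame(n)),cv2.COLOR_RGB2BGR); cv2.imwrite("pics/"+f,im); return im
E
python3 - <<'E'
from h import *
for n in("scene","top"):
    im=grab(n,n+"0.png"); cv2.imwrite(f"pics/{n}0b.png",cv2.resize(im,(800,500),interpolation=cv2.INTER_CUBIC))
    K,T=cam(n); print(n,K.round(1).tolist(),(-T[:3,:3].T@T[:3,3]).round(3),T[:3,:3].round(2).tolist())
s=manip.state(); print(s["tool_pos"],s["tool_rot"],s["time"],s["gripper_width"])
E
```

```text
pics
scene [[468.7, 0.0, 322.9], [0.0, 468.7, 201.7], [0.0, 0.0, 1.0]] [ 1.438 -0.002  1.068] [[-0.02, 1.0, 0.01], [0.76, 0.02, -0.65], [-0.65, -0.0, -0.76]]
top [[440.4, 0.0, 330.8], [0.0, 440.4, 201.0], [0.0, 0.0, 1.0]] [0.345 0.019 1.247] [[0.0, -1.0, 0.0], [-0.98, -0.0, -0.18], [0.18, -0.0, -0.98]]
[0.20393369 0.59018971 0.23019379] [-2.59519630e-04  1.65649778e-01  9.86184206e-01 -8.92225181e-04] 0.1 1.0001508224735098
```

View pics/top0b.png

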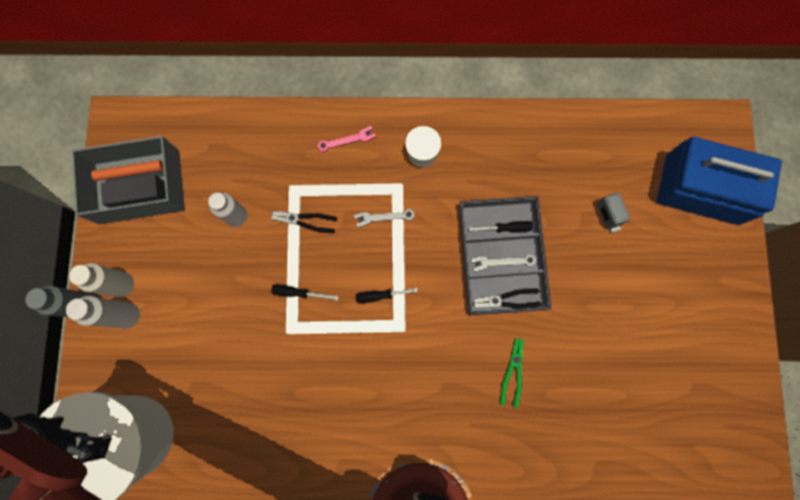

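View pics/scene0b.png

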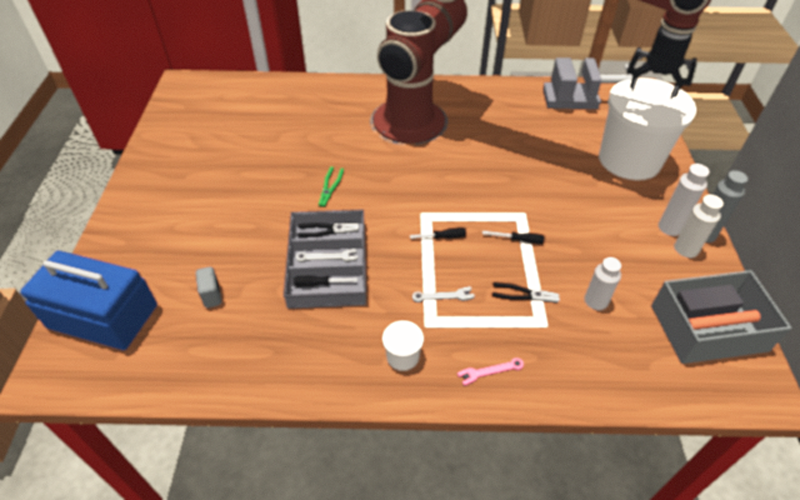

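The top view (800x500 picture) shows these loose tools:
- pliers at (304,221)
- spanner at (384,216)
- screwdrivers at (304,293) and (386,294)

The tray is at (505,255). Its compartments from far to near hold a screwdriver, a spanner and pliers. Things that could be mistaken for the tools are the pink spanner (346,139), the green pliers (513,372), and the tools already in the tray at (500,227), (505,262) and (507,298). I choose the four steel or black ones lying on the outline and will check them in a close crop.

```bash
python3 - <<'E'
from h import *
im=cv2.imread("pics/top0.png")
c=im[140:272,205:450]
cv2.imwrite("pics/c0.png",cv2.resize(c,None,fx=3.2,fy=3.2,interpolation=cv2.INTER_CUBIC))
E
```

```text
(no output)
```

View pics/c0.png

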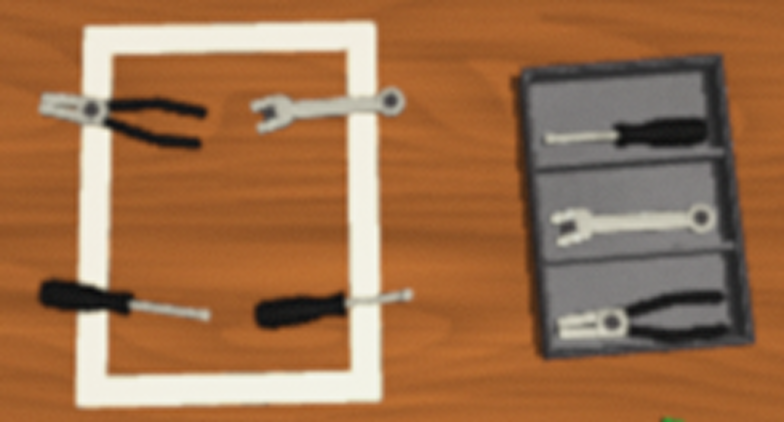

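```bash
cat > m.py <<'E'
from h import *
def P(cx,cy,z,n="top",o=(205,140),s=3.2): return px2w(n,o[0]+(cx+.5)/s-.5,o[1]+(cy+.5)/s-.5,z)[:2]
def line(nm,a,b,L):
    d=b-a; print(nm,"a",a.round(4),"b",b.round(4),"mid",((a+b)/2).round(4),"len",np.linalg.norm(d).round(4),"exp",L,"ang",np.degrees(np.arctan2(d[1],d[0])).round(1))
def rect(nm,c):
    c=np.array(c); print(nm,"centre",c.mean(0).round(4)); 
    for i in range(4):
        d=c[(i+1)%4]-c[i]; print("  ",c[i].round(4),np.linalg.norm(d).round(4),np.degrees(np.arctan2(d[1],d[0])).round(1))
E
python3 - <<'E'
from m import *
line("pliers",P(202,128,.006),P(40,104,.006),.15); print(P(92,110,.01))
line("spanner",P(404,100,.007),P(256,116,.007),"150/136")
line("sdA",P(40,294,.012),P(208,315,.012),.15)
line("sdB",P(257,314,.012),P(410,295,.012),.138)
rect("tray",[P(*p,.045) for p in[(520,70),(720,57),(752,343),(545,357)]])
rect("outl",[P(*p,0) for p in[(113,55),(347,50),(351,372),(107,376)]])
for n,p in dict(trsd=((548,137),(705,132)),trsp=((560,228),(715,217)),trpl=((560,326),(722,313))).items(): line(n,P(*p[0],.012),P(*p[1],.012),"")
for n,u,v in(("can",370/1.25*0+239/1.25,220/1.25),("tub",424/1.25,158/1.25),("tape",612/1.25,222/1.25)): print(n,px2w("top",u,v,0)[:2].round(3))
E
```

```text
pliers a [0.63   0.1964] b [0.6516 0.3434] mid [0.6408 0.2699] len 0.1486 exp 0.15 ang 81.6
[0.64525955 0.29533734]
spanner a [0.6565 0.0143] b [0.641  0.1479] mid [0.6488 0.0811] len 0.1345 exp 150/136 ang 96.6
sdA a [0.4786 0.3335] b [0.4606 0.1855] mid [0.4696 0.2595] len 0.1491 exp 0.15 ang -96.9
sdB a [0.4617 0.1426] b [0.4789 0.0085] mid [0.4703 0.0755] len 0.1352 exp 0.138 ang -82.7
tray centre [ 0.555  -0.1852]
   [ 0.6745 -0.0877] 0.1773 -85.9
   [ 0.6872 -0.2645] 0.2525 -175.9
   [ 0.4353 -0.2826] 0.177 94.0
   [ 0.4228 -0.106 ] 0.2524 4.2
outl centre [0.5561 0.1704]
   [0.6994 0.2806] 0.214 -88.5
   [0.7051 0.0666] 0.2931 -178.7
   [0.412  0.0601] 0.2142 91.1
   [0.4078 0.2743] 0.2917 1.2
trsd a [ 0.6216 -0.115 ] b [ 0.6268 -0.2562] mid [ 0.6242 -0.1856] len 0.1413 exp  ang -87.9
trsp a [ 0.539  -0.1245] b [ 0.5494 -0.2625] mid [ 0.5442 -0.1935] len 0.1384 exp  ang -85.7
trpl a [ 0.4521 -0.123 ] b [ 0.464  -0.2655] mid [ 0.458  -0.1943] len 0.143 exp  ang -85.2
can [0.641 0.42 ]
tub [ 0.794 -0.01 ]
tape [ 0.64  -0.447]
```

Four tools are loose: one pliers, one spanner and two screwdrivers. All measured sizes agree with the description. Next I write a move helper and a code-based tray detector, since the tray may be knocked.

```bash
cat >> h.py <<'E'
def heading(s=None):
    s=s or manip.state(); w,x,y,z=s["tool_rot"]; return np.degrees(np.arctan2(2*(x*y+w*z),1-2*(y*y+z*z)))
def go(x,y,z,h):   # numbers for send_rows; h = wanted heading of tool x (deg), taken as given (not wrapped beyond +-180 of now)
    s=manip.state(); p=np.array(s["tool_pos"]); a=heading(s); c,q=np.cos(np.radians(a)),np.sin(np.radians(a))
    d=np.array([x,y,z])-p; dh=(h-a+180)%360-180
    print("now",p.round(4),"h",round(a,1),"q6",round(s["joint_pos"][5],2),"t",round(s["time"],2),"w",round(s["gripper_width"],3),"F",np.round(s["contact_force"],1),"g",round(s["grasp_force"],1))
    print("  dx %.4f dy %.4f dz %.4f yaw %.3f (or %.3f)"%((d[0]*c+d[1]*q)/.5,(d[0]*q-d[1]*c)/.5,-d[2]/.5,-np.radians(dh)/1.5,-np.radians(dh-np.sign(dh)*360)/1.5))
def tray(im=None,f=None,box=(140,272,340,450)):
    if im is None: im=grab("top",f or "t.png")
    r0,r1,c0,c1=box; hsv=cv2.cvtColor(im[r0:r1,c0:c1],cv2.COLOR_BGR2HSV)
    m=((hsv[...,1]<75)).astype(np.uint8)*255
    m=cv2.morphologyEx(m,cv2.MORPH_OPEN,np.ones((3,3)))
    C=max(cv2.findContours(m,cv2.RETR_EXTERNAL,cv2.CHAIN_APPROX_NONE)[0],key=cv2.contourArea)
    pts=np.array([px2w("top",u+c0,v+r0,.045)[:2] for u,v in C[:,0]],np.float32)
    (x,y),(w,h),a=cv2.minAreaRect(cv2.convexHull(pts))
    print("tray",round(x,4),round(y,4),"size",round(w,4),round(h,4),"ang",round(a,1)); return im
E
python3 - <<'E'
from h import *
tray(cv2.imread("pics/top0.png")); go(.645,.297,.15,261.6)
E
```

```text
tray 0.5553 -0.1854 size 0.2539 0.1791 ang 4.3
now [0.2039 0.5902 0.2302] h 160.9 q6 -0.12 t 0.1 w 1.0 F [-0.4 -0.1 -0.4] g 0.0
  dx -1.0253 dy -0.2660 dz 0.1604 yaw -1.171 (or 3.017)
```

Call:
send_rows --increments '[{"dx": -1,"dy": -0.266,"yaw": -1,"claw": -1},{"dx": -1,"dy": -0.266,"yaw": -1,"claw": -1},{"dx": -1,"dy": -0.266,"yaw": -1,"claw": -1},{"dx": -1,"dy": -0.266,"yaw": -1,"claw": -1},{"dx": -1,"dy": -0.266,"yaw": -1,"claw": -1},{"dx": -1,"dy": -0.266,"yaw": -1,"claw": -1},{"dx": -1,"dy": -0.266,"yaw": -1,"claw": -1},{"dx": -1,"dy": -0.266,"yaw": -1,"claw": -1},{"dx": -1,"dy": -0.266,"yaw": -1,"claw": -1},{"dx": -1,"dy": -0.266,"yaw": -1,"claw": -1},{"dx": -1,"dy": -0.266,"yaw": -1,"claw": -1},{"dx": -1,"dy": -0.266,"yaw": -1,"claw": -1}]'

```text
invalid input
```

```bash
python3 -c "
from h import *
go(.645,.297,.004,261.6)"
```

```text
now [0.2039 0.5902 0.2302] h 160.9 q6 -0.12 t 0.1 w 1.0 F [-0.4 -0.1 -0.4] g 0.0
  dx -1.0253 dy -0.2660 dz 0.4524 yaw -1.171 (or 3.017)
```

Call:
send_rows --increments '[{"dx": -1,"dy": -0.266,"dz": 0,"yaw": -1,"claw": -1},{"dx": -1,"dy": -0.266,"dz": 0,"yaw": -1,"claw": -1},{"dx": -1,"dy": -0.266,"dz": 0,"yaw": -1,"claw": -1},{"dx": -1,"dy": -0.266,"dz": 0,"yaw": -1,"claw": -1},{"dx": -1,"dy": -0.266,"dz": 0,"yaw": -1,"claw": -1},{"dx": -1,"dy": -0.266,"dz": 0,"yaw": -1,"claw": -1},{"dx": -1,"dy": -0.266,"dz": 0,"yaw": -1,"claw": -1},{"dx": -1,"dy": -0.266,"dz": 0,"yaw": -1,"claw": -1},{"dx": -1,"dy": -0.266,"dz": 0,"yaw": -1,"claw": -1},{"dx": -1,"dy": -0.266,"dz": 0,"yaw": -1,"claw": -1},{"dx": -1,"dy": -0.266,"dz": 0,"yaw": -1,"claw": -1},{"dx": -1,"dy": -0.266,"dz": 0,"yaw": -1,"claw": -1}]'

```text
time: 1.6
tool_pos: [0.6322, 0.3027, 0.2313]
tool_rot: [-0.0, -0.552, 0.834, 0.0]
contact_force: [-0.5, 0.1, 0.2]
gripper_width: 0.998
grasp_force: 0.0
```

```bash
python3 -c "
from h import *
go(.645,.297,.004,261.6)"
```

```text
now [0.6322 0.3027 0.2313] h -113.0 q6 -2.4 t 1.6 w 0.998 F [-0.5  0.1  0.2] g 0.0
  dx 0.0004 dy -0.0280 dz 0.4545 yaw -0.170 (or 4.018)
```

Call:
send_rows --increments '[{"dx": 0,"dy": -0.028,"dz": 0.1,"yaw": -0.17,"claw": -1},{"dx": 0,"dy": -0.028,"dz": 0.2,"yaw": -0.17,"claw": -1},{"dx": 0,"dy": -0.028,"dz": 0.3,"yaw": -0.17,"claw": -1},{"dx": 0,"dy": -0.028,"dz": 0.4,"yaw": -0.17,"claw": -1},{"dx": 0,"dy": -0.028,"dz": 0.44,"yaw": -0.17,"claw": -1},{"dx": 0,"dy": -0.028,"dz": 0.454,"yaw": -0.17,"claw": -1},{"dx": 0,"dy": -0.028,"dz": 0.454,"yaw": -0.17,"claw": -1}]'

```text
time: 2.48
tool_pos: [0.6472, 0.2969, 0.0062]
tool_rot: [0.001, -0.653, 0.758, -0.001]
contact_force: [0.6, 0.7, 0.1]
gripper_width: 1.001
grasp_force: 0.0
```

```bash
python3 -c "
from h import *
go(.645,.297,.004,261.6)"
```

```text
now [0.6472 0.2969 0.0062] h -98.5 q6 -2.67 t 2.48 w 1.001 F [0.6 0.7 0.1] g 0.0
  dx 0.0004 dy 0.0044 dz 0.0044 yaw -0.001 (or 4.188)
```

Call:
send_rows --increments '[{"dx": 0,"dy": 0.004,"dz": 0.002,"yaw": 0,"claw": 1},{"dx": 0,"dy": 0.004,"dz": 0.002,"yaw": 0,"claw": 1},{"dx": 0,"dy": 0.004,"dz": 0.002,"yaw": 0,"claw": 1},{"dx": 0,"dy": 0.004,"dz": 0.002,"yaw": 0,"claw": 1},{"dx": 0,"dy": 0.004,"dz": 0.002,"yaw": 0,"claw": 1},{"dx": 0,"dy": 0.004,"dz": 0.002,"yaw": 0,"claw": 1},{"dx": 0,"dy": 0.004,"dz": 0.002,"yaw": 0,"claw": 1},{"dx": 0,"dy": 0.004,"dz": 0.002,"yaw": 0,"claw": 1}]'

```text
time: 3.48
tool_pos: [0.6449, 0.2966, 0.0043]
tool_rot: [0.001, -0.653, 0.758, -0.0]
contact_force: [-0.5, -0.4, 4.9]
gripper_width: 0.28
grasp_force: 61.0
```

```bash
python3 -c "
from h import *
go(.645,.297,.17,261.6); tray()"
```

```text
now [0.6449 0.2966 0.0043] h -98.5 q6 -2.67 t 3.48 w 0.28 F [-0.5 -0.4  4.9] g 61.0
  dx -0.0008 dy -0.0001 dz -0.3314 yaw -0.001 (or 4.187)
tray 0.5553 -0.1853 size 0.2544 0.1792 ang 4.2
```

```bash
python3 -c "
from h import *
go(.4885,-.2183,.17,94.2)"
```

```text
now [0.6449 0.2966 0.0043] h -98.5 q6 -2.67 t 3.52 w 0.281 F [-0.2  0.   5.8] g 61.0
  dx 1.0648 dy 0.1569 dz -0.3314 yaw 1.946 (or -2.242)
```

Call:
send_rows --increments '[{"dx": 0,"dy": 0,"dz": -0.08,"yaw": 0,"claw": 1},{"dx": 0,"dy": 0,"dz": -0.18,"yaw": 0,"claw": 1},{"dx": 0,"dy": 0,"dz": -0.28,"yaw": 0,"claw": 1},{"dx": 0.06,"dy": 0.01,"dz": -0.33,"yaw": 0.1,"claw": 1},{"dx": 0.15,"dy": 0.02,"dz": -0.33,"yaw": 0.2,"claw": 1},{"dx": 0.25,"dy": 0.04,"dz": -0.33,"yaw": 0.3,"claw": 1},{"dx": 0.35,"dy": 0.05,"dz": -0.33,"yaw": 0.4,"claw": 1},{"dx": 0.45,"dy": 0.07,"dz": -0.33,"yaw": 0.5,"claw": 1},{"dx": 0.55,"dy": 0.08,"dz": -0.33,"yaw": 0.6,"claw": 1},{"dx": 0.65,"dy": 0.1,"dz": -0.33,"yaw": 0.7,"claw": 1},{"dx": 0.75,"dy": 0.11,"dz": -0.33,"yaw": 0.8,"claw": 1},{"dx": 0.85,"dy": 0.13,"dz": -0.33,"yaw": 0.9,"claw": 1},{"dx": 0.95,"dy": 0.15,"dz": -0.33,"yaw": 1,"claw": 1},{"dx": 1,"dy": 0.157,"dz": -0.33,"yaw": 1,"claw": 1},{"dx": 1,"dy": 0.157,"dz": -0.33,"yaw": 1,"claw": 1}]'

```text
time: 5.4
tool_pos: [0.4914, -0.1875, 0.1671]
tool_rot: [-0.001, 0.04, 0.999, 0.0]
contact_force: [0.1, 0.2, -2.1]
gripper_width: 0.278
grasp_force: 60.2
```

```bash
python3 -c "
from h import *
go(.4885,-.2183,.075,94.2)"
```

```text
now [ 0.4914 -0.1875  0.1671] h 175.4 q6 -2.0 t 5.4 w 0.278 F [ 0.1  0.2 -2.1] g 60.2
  dx 0.0007 dy -0.0619 dz 0.1841 yaw 0.944 (or -3.244)
```

Holding (about 1.6–2 N of weight). I turn it over the tray, then check by picture before lowering.

Call:
send_rows --increments '[{"dx": 0,"dy": -0.02,"dz": 0,"yaw": 0.1,"claw": 1},{"dx": 0,"dy": -0.04,"dz": 0,"yaw": 0.2,"claw": 1},{"dx": 0,"dy": -0.062,"dz": 0,"yaw": 0.3,"claw": 1},{"dx": 0,"dy": -0.062,"dz": 0,"yaw": 0.4,"claw": 1},{"dx": 0,"dy": -0.062,"dz": 0,"yaw": 0.5,"claw": 1},{"dx": 0,"dy": -0.062,"dz": 0,"yaw": 0.6,"claw": 1},{"dx": 0,"dy": -0.062,"dz": 0,"yaw": 0.7,"claw": 1},{"dx": 0,"dy": -0.062,"dz": 0,"yaw": 0.8,"claw": 1},{"dx": 0,"dy": -0.062,"dz": 0.05,"yaw": 0.9,"claw": 1},{"dx": 0,"dy": -0.062,"dz": 0.1,"yaw": 0.944,"claw": 1},{"dx": 0,"dy": -0.062,"dz": 0.15,"yaw": 0.944,"claw": 1},{"dx": 0,"dy": -0.062,"dz": 0.184,"yaw": 0.944,"claw": 1},{"dx": 0,"dy": -0.062,"dz": 0.184,"yaw": 0.944,"claw": 1}]'

```text
time: 7.02
tool_pos: [0.489, -0.2159, 0.0743]
tool_rot: [-0.002, 0.679, 0.734, -0.0]
contact_force: [0.5, -0.2, -1.9]
gripper_width: 0.278
grasp_force: 60.1
```

```bash
python3 -c "
from h import *
go(.4885,-.2183,.042,94.2)
im=grab('scene','s1.png'); cv2.imwrite('pics/s1c.png',cv2.resize(im[140:270,180:340],None,fx=3.5,fy=3.5,interpolation=cv2.INTER_CUBIC))"
```

```text
now [ 0.489  -0.2159  0.0743] h 94.5 q6 -0.63 t 7.03 w 0.278 F [ 0.5 -0.2 -1.9] g 60.1
  dx -0.0046 dy -0.0014 dz 0.0646 yaw 0.003 (or -4.186)
```

View pics/s1c.png

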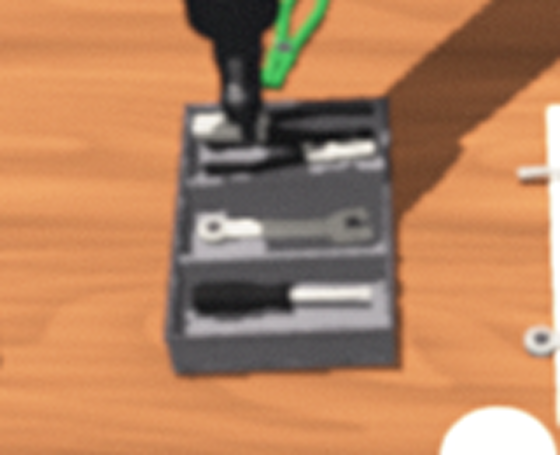

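The crop shows the pliers held level at (270,125), over the compartment that holds the other pair, with jaws and handles reversed. The spanner compartment (285,230) and the screwdriver compartment (285,295) are undisturbed. I lower and release.

Call:
send_rows --increments '[{"dx": -0.005,"dy": -0.002,"dz": 0.03,"yaw": 0,"claw": 1},{"dx": -0.005,"dy": -0.002,"dz": 0.06,"yaw": 0,"claw": 1},{"dx": -0.005,"dy": -0.002,"dz": 0.066,"yaw": 0,"claw": 1},{"dx": -0.005,"dy": -0.002,"dz": 0.066,"yaw": 0,"claw": 1},{"dx": -0.005,"dy": -0.002,"dz": 0.066,"yaw": 0,"claw": 0.2},{"dx": -0.005,"dy": -0.002,"dz": 0.066,"yaw": 0,"claw": 0.2},{"dx": -0.005,"dy": -0.002,"dz": 0.066,"yaw": 0,"claw": 0.2},{"dx": -0.005,"dy": -0.002,"dz": 0.066,"yaw": 0,"claw": 0.2},{"dx": -0.005,"dy": -0.002,"dz": 0.04,"yaw": 0,"claw": 0.2},{"dx": -0.005,"dy": -0.002,"dz": -0.05,"yaw": 0,"claw": -1},{"dx": -0.005,"dy": -0.002,"dz": -0.15,"yaw": 0,"claw": -1},{"dx": -0.005,"dy": -0.002,"dz": -0.2,"yaw": 0,"claw": -1}]'

```text
time: 8.57
tool_pos: [0.4908, -0.2208, 0.1811]
tool_rot: [0.003, 0.679, 0.734, 0.001]
contact_force: [-0.1, -0.2, -0.3]
gripper_width: 0.992
grasp_force: 0.0
```

```bash
python3 -c "
from h import *
go(.6488,.0811,.2,96.6)"
```

```text
now [ 0.4908 -0.2208  0.1811] h 94.4 q6 -0.64 t 8.57 w 0.992 F [-0.1 -0.2 -0.3] g 0.0
  dx 0.5776 dy 0.3616 dz -0.0377 yaw -0.025 (or 4.163)
```

Call:
send_rows --increments '[{"dx": 0.578,"dy": 0.362,"dz": 0,"yaw": -0.025,"claw": -1},{"dx": 0.578,"dy": 0.362,"dz": 0,"yaw": -0.025,"claw": -1},{"dx": 0.578,"dy": 0.362,"dz": 0,"yaw": -0.025,"claw": -1},{"dx": 0.578,"dy": 0.362,"dz": 0,"yaw": -0.025,"claw": -1},{"dx": 0.578,"dy": 0.362,"dz": 0,"yaw": -0.025,"claw": -1},{"dx": 0.578,"dy": 0.362,"dz": 0,"yaw": -0.025,"claw": -1},{"dx": 0.578,"dy": 0.362,"dz": 0,"yaw": -0.025,"claw": -1},{"dx": 0.578,"dy": 0.362,"dz": 0.1,"yaw": -0.025,"claw": -1},{"dx": 0.578,"dy": 0.362,"dz": 0.2,"yaw": -0.025,"claw": -1}]'

```text
time: 9.7
tool_pos: [0.6482, 0.081, 0.077]
tool_rot: [0.001, 0.666, 0.746, 0.001]
contact_force: [-0.8, 0.3, -0.3]
gripper_width: 0.999
grasp_force: 0.0
```

```bash
python3 -c "
from h import *
go(.6488,.0811,.003,96.6)
im=tray(f='t2.png'); cv2.imwrite('pics/t2c.png',cv2.resize(im[145:265,350:450],None,fx=4.5,fy=4.5,interpolation=cv2.INTER_CUBIC))"
```

```text
now [0.6482 0.081  0.077 ] h 96.5 q6 -0.1 t 9.7 w 0.999 F [-0.8  0.3 -0.3] g 0.0
  dx 0.0000 dy 0.0012 dz 0.1480 yaw -0.001 (or 4.188)
tray 0.5554 -0.1853 size 0.2542 0.1793 ang 4.2
```

View pics/t2c.png

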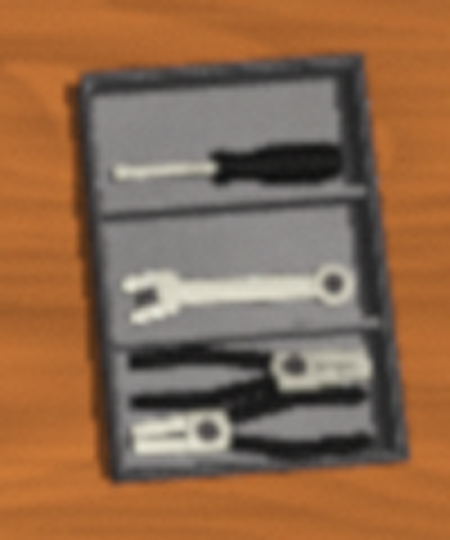

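The pliers lie in their compartment (joint at (295,365) in the crop) and the tray has not moved. Spanner next.

Call:
send_rows --increments '[{"dx": 0,"dy": 0.001,"dz": 0.08,"yaw": 0,"claw": -1},{"dx": 0,"dy": 0.001,"dz": 0.13,"yaw": 0,"claw": -1},{"dx": 0,"dy": 0.001,"dz": 0.15,"yaw": 0,"claw": -1},{"dx": 0,"dy": 0.001,"dz": 0.15,"yaw": 0,"claw": 1},{"dx": 0,"dy": 0.001,"dz": 0.15,"yaw": 0,"claw": 1},{"dx": 0,"dy": 0.001,"dz": 0.15,"yaw": 0,"claw": 1},{"dx": 0,"dy": 0.001,"dz": 0.15,"yaw": 0,"claw": 1},{"dx": 0,"dy": 0.001,"dz": 0.15,"yaw": 0,"claw": 1},{"dx": 0,"dy": 0.001,"dz": 0.15,"yaw": 0,"claw": 1},{"dx": 0,"dy": 0.001,"dz": 0.15,"yaw": 0,"claw": 1},{"dx": 0,"dy": 0.001,"dz": 0.15,"yaw": 0,"claw": 1}]'

```text
time: 11.12
tool_pos: [0.6489, 0.0823, 0.0026]
tool_rot: [0.001, 0.665, 0.746, 0.001]
contact_force: [-0.2, 0.1, 5.7]
gripper_width: 0.147
grasp_force: 59.2
```

```bash
python3 -c "
from h import *
import numpy as np
a=np.radians(4.2);tx,ty=.011,.0
go(.5554+tx*np.cos(a)-ty*np.sin(a),-.1853+tx*np.sin(a)+ty*np.cos(a),.16,-85.8)"
```

```text
now [0.6489 0.0823 0.0026] h 96.6 q6 -0.1 t 11.12 w 0.147 F [-0.2  0.1  5.7] g 59.2
  dx -0.5112 dy -0.2250 dz -0.3148 yaw -2.067 (or 2.122)
```

Call:
send_rows --increments '[{"dx": 0,"dy": 0,"dz": -0.08,"yaw": 0,"claw": 1},{"dx": 0,"dy": 0,"dz": -0.18,"yaw": 0,"claw": 1},{"dx": 0,"dy": 0,"dz": -0.28,"yaw": 0.1,"claw": 1},{"dx": -0.06,"dy": -0.02,"dz": -0.32,"yaw": 0.2,"claw": 1},{"dx": -0.14,"dy": -0.06,"dz": -0.32,"yaw": 0.3,"claw": 1},{"dx": -0.22,"dy": -0.1,"dz": -0.32,"yaw": 0.4,"claw": 1},{"dx": -0.3,"dy": -0.13,"dz": -0.32,"yaw": 0.5,"claw": 1},{"dx": -0.38,"dy": -0.17,"dz": -0.32,"yaw": 0.6,"claw": 1},{"dx": -0.46,"dy": -0.2,"dz": -0.32,"yaw": 0.7,"claw": 1},{"dx": -0.51,"dy": -0.225,"dz": -0.32,"yaw": 0.8,"claw": 1},{"dx": -0.51,"dy": -0.225,"dz": -0.32,"yaw": 0.9,"claw": 1},{"dx": -0.51,"dy": -0.225,"dz": -0.32,"yaw": 1,"claw": 1}]'

```text
time: 12.62
tool_pos: [0.5647, -0.1843, 0.1603]
tool_rot: [-0.0, 0.996, 0.09, -0.001]
contact_force: [0.0, -0.2, -2.3]
gripper_width: 0.143
grasp_force: 61.5
```

```bash
python3 -c "
from h import *
import numpy as np
a=np.radians(4.2);tx,ty=.011,.0
go(.5554+tx*np.cos(a)-ty*np.sin(a),-.1853+tx*np.sin(a)+ty*np.cos(a),.07,-85.8)"
```

```text
now [ 0.5647 -0.1843  0.1603] h 10.3 q6 0.95 t 12.62 w 0.143 F [ 0.  -0.2 -2.3] g 61.5
  dx 0.0033 dy 0.0010 dz 0.1807 yaw 1.118 (or -3.071)
```

Call:
send_rows --increments '[{"dx": 0.003,"dy": 0.001,"dz": 0,"yaw": 0.12,"claw": 1},{"dx": 0.003,"dy": 0.001,"dz": 0,"yaw": 0.24,"claw": 1},{"dx": 0.003,"dy": 0.001,"dz": 0,"yaw": 0.36,"claw": 1},{"dx": 0.003,"dy": 0.001,"dz": 0,"yaw": 0.48,"claw": 1},{"dx": 0.003,"dy": 0.001,"dz": 0,"yaw": 0.6,"claw": 1},{"dx": 0.003,"dy": 0.001,"dz": 0,"yaw": 0.72,"claw": 1},{"dx": 0.003,"dy": 0.001,"dz": 0,"yaw": 0.84,"claw": 1},{"dx": 0.003,"dy": 0.001,"dz": 0,"yaw": 0.96,"claw": 1},{"dx": 0.003,"dy": 0.001,"dz": 0,"yaw": 1,"claw": 1},{"dx": 0.003,"dy": 0.001,"dz": 0,"yaw": 1,"claw": 1}]'

```text
time: 13.88
tool_pos: [0.5665, -0.1839, 0.1605]
tool_rot: [0.0, 0.792, -0.611, -0.001]
contact_force: [-0.3, 0.5, -1.1]
gripper_width: 0.143
grasp_force: 61.5
```

```bash
python3 -c "
from h import *
import numpy as np
a=np.radians(4.2);tx,ty=.011,.0
go(.5554+tx*np.cos(a)-ty*np.sin(a),-.1853+tx*np.sin(a)+ty*np.cos(a),.060,-85.8)"
```

```text
now [ 0.5665 -0.1839  0.1605] h -75.3 q6 2.45 t 13.88 w 0.143 F [-0.3  0.5 -1.1] g 61.5
  dx 0.0010 dy 0.0006 dz 0.2010 yaw 0.122 (or -4.066)
```

Call:
send_rows --increments '[{"dx": 0.001,"dy": 0,"dz": 0.08,"yaw": 0.122,"claw": 1},{"dx": 0.001,"dy": 0,"dz": 0.16,"yaw": 0.122,"claw": 1},{"dx": 0.001,"dy": 0,"dz": 0.2,"yaw": 0.122,"claw": 1},{"dx": 0.001,"dy": 0,"dz": 0.2,"yaw": 0.122,"claw": 1}]'

```text
time: 14.38
tool_pos: [0.5658, -0.184, 0.0594]
tool_rot: [0.001, 0.733, -0.681, -0.002]
contact_force: [0.4, -0.5, -0.9]
gripper_width: 0.143
grasp_force: 61.5
```

```bash
cat >> h.py <<'E'
def tdiff(ref,f):
    a=cv2.imread("pics/"+ref)[228:252,222:300].astype(int); b=grab("scene",f)[228:252,222:300]; print("tray front diff",np.abs(a-b).mean().round(2))
def tgo(tx,ty,z,h,T):
    a=np.radians(T[2]); go(T[0]+tx*np.cos(a)-ty*np.sin(a),T[1]+tx*np.sin(a)+ty*np.cos(a),z,h)
E
python3 -c "
from h import *
tdiff('s1.png','s2.png'); tgo(.011,0,.021,-85.8,(.5554,-.1853,4.2))"
```

```text
tray front diff 8.63
now [ 0.5671 -0.1847  0.0613] h -85.8 q6 2.63 t 14.43 w 0.145 F [ 0.4  0.6 -0.5] g 61.5
  dx -0.0005 dy 0.0015 dz 0.0807 yaw 0.000 (or -4.189)
```

```bash
python3 -c "
from h import *
a,b,c=[cv2.imread('pics/'+f).astype(int) for f in('scene0.png','s1.png','s2.png')]
S=np.s_[228:252,222:300]
print(np.abs(a[S]-b[S]).mean(),np.abs(a[S]-c[S]).mean())
cv2.imwrite('pics/s2c.png',cv2.resize(c[140:270,180:340].astype('uint8'),None,fx=3.5,fy=3.5,interpolation=cv2.INTER_CUBIC))"
```

```text
4.254985754985755 10.899394586894587
```

View pics/s2c.png

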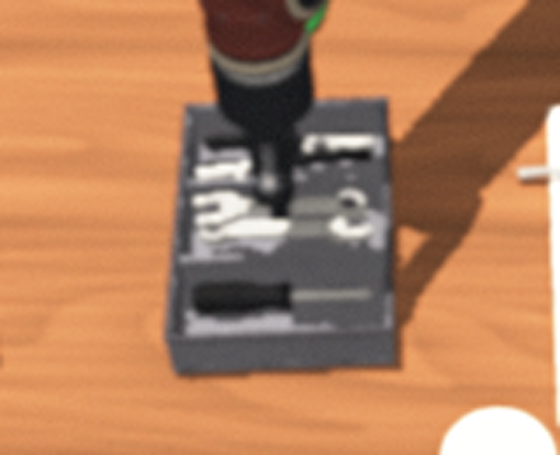

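The tray corners at (186,104), (388,98) and (175,373) have not moved; only the shadow changed. The spanner hangs at (280,205), over its compartment. I lower it and release with a small opening.

Call:
send_rows --increments '[{"dx": 0,"dy": 0.001,"dz": 0.03,"yaw": 0,"claw": 1},{"dx": 0,"dy": 0.001,"dz": 0.06,"yaw": 0,"claw": 1},{"dx": 0,"dy": 0.001,"dz": 0.08,"yaw": 0,"claw": 1},{"dx": 0,"dy": 0.001,"dz": 0.08,"yaw": 0,"claw": 1},{"dx": 0,"dy": 0.001,"dz": 0.08,"yaw": 0,"claw": 0.56},{"dx": 0,"dy": 0.001,"dz": 0.08,"yaw": 0,"claw": 0.56},{"dx": 0,"dy": 0.001,"dz": 0.08,"yaw": 0,"claw": 0.56},{"dx": 0,"dy": 0.001,"dz": 0.08,"yaw": 0,"claw": 0.56}]'

```text
time: 15.42
tool_pos: [0.5668, -0.1848, 0.0217]
tool_rot: [-0.0, 0.732, -0.681, 0.0]
contact_force: [0.2, -0.2, -0.5]
gripper_width: 0.221
grasp_force: 0.0
```

Call:
send_rows --increments '[{"dx": 0,"dy": 0,"dz": -0.05,"yaw": 0,"claw": 0.56},{"dx": 0,"dy": 0,"dz": -0.15,"yaw": 0,"claw": 0.56},{"dx": 0,"dy": 0,"dz": -0.25,"yaw": -0.05,"claw": -1},{"dx": 0,"dy": 0,"dz": -0.3,"yaw": -0.15,"claw": -1}]'

```text
time: 15.92
tool_pos: [0.568, -0.1853, 0.1755]
tool_rot: [-0.001, 0.806, -0.592, 0.003]
contact_force: [1.2, 0.4, 0.2]
gripper_width: 0.637
grasp_force: 0.0
```

```bash
python3 -c "
from h import *
go(.4666,.1043,.17,97.3)"
```

```text
now [ 0.568  -0.1853  0.1755] h -72.7 q6 2.4 t 15.93 w 0.637 F [1.2 0.4 0.2] g 0.0
  dx -0.6134 dy 0.0210 dz 0.0109 yaw -1.978 (or 2.211)
```

Call:
send_rows --increments '[{"dx": -0.1,"dy": 0.003,"dz": 0,"yaw": -0.12,"claw": -1},{"dx": -0.2,"dy": 0.006,"dz": 0,"yaw": -0.24,"claw": -1},{"dx": -0.3,"dy": 0.01,"dz": 0,"yaw": -0.36,"claw": -1},{"dx": -0.4,"dy": 0.014,"dz": 0,"yaw": -0.48,"claw": -1},{"dx": -0.5,"dy": 0.017,"dz": 0,"yaw": -0.6,"claw": -1},{"dx": -0.613,"dy": 0.021,"dz": 0,"yaw": -0.72,"claw": -1},{"dx": -0.613,"dy": 0.021,"dz": 0,"yaw": -0.84,"claw": -1},{"dx": -0.613,"dy": 0.021,"dz": 0,"yaw": -0.96,"claw": -1},{"dx": -0.613,"dy": 0.021,"dz": 0,"yaw": -1,"claw": -1},{"dx": -0.613,"dy": 0.021,"dz": 0,"yaw": -1,"claw": -1}]'

```text
time: 17.18
tool_pos: [0.4665, 0.1053, 0.1714]
tool_rot: [0.0, 0.994, 0.113, 0.0]
contact_force: [0.4, -0.3, 0.8]
gripper_width: 1.002
grasp_force: 0.0
```

```bash
python3 -c "
from h import *
go(.4666,.1043,.08,97.3);tray(f='t3.png')"
```

```text
now [0.4665 0.1053 0.1714] h 13.0 q6 1.41 t 17.18 w 1.002 F [ 0.4 -0.3  0.8] g 0.0
  dx -0.0002 dy 0.0019 dz 0.1828 yaw -0.981 (or 3.208)
tray 0.5553 -0.1853 size 0.2541 0.1792 ang 4.2
```

Call:
send_rows --increments '[{"dx": 0,"dy": 0.002,"dz": 0,"yaw": -0.12,"claw": -1},{"dx": 0,"dy": 0.002,"dz": 0,"yaw": -0.24,"claw": -1},{"dx": 0,"dy": 0.002,"dz": 0,"yaw": -0.36,"claw": -1},{"dx": 0,"dy": 0.002,"dz": 0,"yaw": -0.48,"claw": -1},{"dx": 0,"dy": 0.002,"dz": 0,"yaw": -0.6,"claw": -1},{"dx": 0,"dy": 0.002,"dz": 0.05,"yaw": -0.72,"claw": -1},{"dx": 0,"dy": 0.002,"dz": 0.12,"yaw": -0.84,"claw": -1},{"dx": 0,"dy": 0.002,"dz": 0.18,"yaw": -0.96,"claw": -1},{"dx": 0,"dy": 0.002,"dz": 0.22,"yaw": -0.981,"claw": -1},{"dx": 0,"dy": 0.002,"dz": 0.3,"yaw": -0.981,"claw": -1},{"dx": 0,"dy": 0.002,"dz": 0.33,"yaw": -0.981,"claw": -1},{"dx": 0,"dy": 0.002,"dz": 0.33,"yaw": -0.981,"claw": -1},{"dx": 0,"dy": 0.002,"dz": 0.33,"yaw": -0.981,"claw": 1},{"dx": 0,"dy": 0.002,"dz": 0.33,"yaw": -0.981,"claw": 1},{"dx": 0,"dy": 0.002,"dz": 0.33,"yaw": -0.981,"claw": 1},{"dx": 0,"dy": 0.002,"dz": 0.33,"yaw": -0.981,"claw": 1},{"dx": 0,"dy": 0.002,"dz": 0.33,"yaw": -0.981,"claw": 1},{"dx": 0,"dy": 0.002,"dz": 0.33,"yaw": -0.981,"claw": 1},{"dx": 0,"dy": 0.002,"dz": 0.33,"yaw": -0.981,"claw": 1}]'

```text
time: 19.6
tool_pos: [0.4677, 0.1043, 0.0073]
tool_rot: [0.001, 0.66, 0.751, 0.001]
contact_force: [-0.8, 0.0, 7.0]
gripper_width: 0.262
grasp_force: 60.7
```

```bash
python3 -c "
from h import *
tgo(.083+.025,-.010-.029,.18,-85.8,(.5553,-.1853,4.2))"
```

```text
now [0.4677 0.1043 0.0073] h 97.3 q6 -0.06 t 19.6 w 0.262 F [-0.8  0.   7. ] g 60.7
  dx -0.6865 dy 0.3112 dz -0.3454 yaw -2.058 (or 2.131)
```

Call:
send_rows --increments '[{"dx": 0,"dy": 0,"dz": -0.08,"yaw": 0,"claw": 1},{"dx": 0,"dy": 0,"dz": -0.18,"yaw": 0,"claw": 1},{"dx": 0,"dy": 0,"dz": -0.28,"yaw": 0.1,"claw": 1},{"dx": -0.06,"dy": 0.03,"dz": -0.345,"yaw": 0.2,"claw": 1},{"dx": -0.15,"dy": 0.07,"dz": -0.345,"yaw": 0.3,"claw": 1},{"dx": -0.24,"dy": 0.11,"dz": -0.345,"yaw": 0.4,"claw": 1},{"dx": -0.33,"dy": 0.15,"dz": -0.345,"yaw": 0.5,"claw": 1},{"dx": -0.42,"dy": 0.19,"dz": -0.345,"yaw": 0.6,"claw": 1},{"dx": -0.51,"dy": 0.23,"dz": -0.345,"yaw": 0.7,"claw": 1},{"dx": -0.6,"dy": 0.27,"dz": -0.345,"yaw": 0.8,"claw": 1},{"dx": -0.686,"dy": 0.311,"dz": -0.345,"yaw": 0.9,"claw": 1},{"dx": -0.686,"dy": 0.311,"dz": -0.345,"yaw": 1,"claw": 1},{"dx": -0.686,"dy": 0.311,"dz": -0.345,"yaw": 1,"claw": 1}]'

```text
time: 21.22
tool_pos: [0.6643, -0.2164, 0.1772]
tool_rot: [-0.001, 0.995, 0.1, -0.001]
contact_force: [0.7, 0.5, 0.6]
gripper_width: 0.258
grasp_force: 59.9
```

```bash
python3 -c "
from h import *
tgo(.083+.025,-.010-.029,.18,-85.8,(.5553,-.1853,4.2))"
```

```text
now [ 0.6643 -0.2164  0.1772] h 11.5 q6 0.95 t 21.23 w 0.258 F [0.7 0.5 0.6] g 59.9
  dx 0.0031 dy 0.0005 dz -0.0055 yaw 1.132 (or -3.057)
```

Call:
send_rows --increments '[{"dx": 0.003,"dy": 0,"dz": 0,"yaw": 0.12,"claw": 1},{"dx": 0.003,"dy": 0,"dz": 0,"yaw": 0.24,"claw": 1},{"dx": 0.003,"dy": 0,"dz": 0,"yaw": 0.36,"claw": 1},{"dx": 0.003,"dy": 0,"dz": 0,"yaw": 0.48,"claw": 1},{"dx": 0.003,"dy": 0,"dz": 0,"yaw": 0.6,"claw": 1},{"dx": 0.003,"dy": 0,"dz": 0,"yaw": 0.72,"claw": 1},{"dx": 0.003,"dy": 0,"dz": 0,"yaw": 0.84,"claw": 1},{"dx": 0.003,"dy": 0,"dz": 0,"yaw": 0.96,"claw": 1},{"dx": 0.003,"dy": 0,"dz": 0,"yaw": 1,"claw": 1},{"dx": 0.003,"dy": 0,"dz": 0,"yaw": 1,"claw": 1}]'

```text
time: 22.48
tool_pos: [0.6658, -0.215, 0.1784]
tool_rot: [0.0, 0.797, -0.604, -0.0]
contact_force: [0.4, -0.8, -0.0]
gripper_width: 0.262
grasp_force: 60.0
```

```bash
python3 -c "
from h import *
tgo(.083+.025,-.010-.029,.075,-85.8,(.5553,-.1853,4.2))"
```

```text
now [ 0.6658 -0.215   0.1784] h -74.4 q6 2.45 t 22.48 w 0.262 F [ 0.4 -0.8 -0. ] g 60.0
  dx 0.0025 dy 0.0006 dz 0.2068 yaw 0.133 (or -4.056)
```

Call:
send_rows --increments '[{"dx": 0.002,"dy": 0,"dz": 0.08,"yaw": 0.133,"claw": 1},{"dx": 0.002,"dy": 0,"dz": 0.16,"yaw": 0.133,"claw": 1},{"dx": 0.002,"dy": 0,"dz": 0.206,"yaw": 0.133,"claw": 1},{"dx": 0.002,"dy": 0,"dz": 0.206,"yaw": 0.133,"claw": 1}]'

```text
time: 22.98
tool_pos: [0.6649, -0.2159, 0.0732]
tool_rot: [0.001, 0.732, -0.681, -0.002]
contact_force: [-0.3, 0.3, -0.5]
gripper_width: 0.262
grasp_force: 59.9
```

```bash
python3 -c "
from h import *
tgo(.083+.025,-.010-.029,.048,-85.8,(.5553,-.1853,4.2))
im=grab('scene','s3.png'); cv2.imwrite('pics/s3c.png',cv2.resize(im[140:270,180:340],None,fx=3.5,fy=3.5,interpolation=cv2.INTER_CUBIC))"
```

```text
now [ 0.6649 -0.2159  0.0732] h -85.9 q6 2.65 t 22.98 w 0.262 F [-0.3  0.3 -0.5] g 59.9
  dx 0.0009 dy -0.0018 dz 0.0504 yaw -0.001 (or 4.188)
```

View pics/s3c.png

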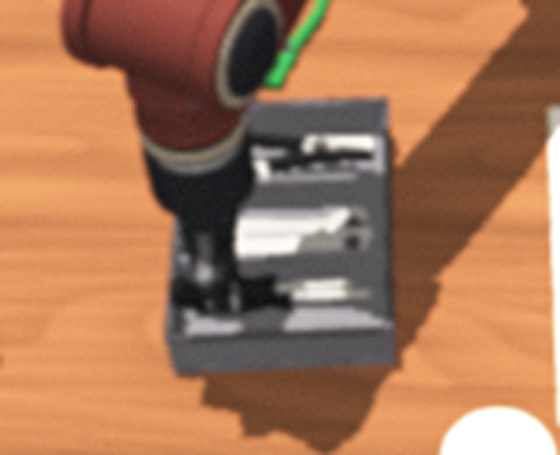

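The screwdriver hangs level, blade at (330,288), over the far compartment. The tray corners are unchanged ((388,98), (175,373)). I release it just above the rim.

Call:
send_rows --increments '[{"dx": 0.001,"dy": -0.001,"dz": 0.03,"yaw": 0,"claw": 1},{"dx": 0.001,"dy": -0.001,"dz": 0.048,"yaw": 0,"claw": 1},{"dx": 0.001,"dy": -0.001,"dz": 0.048,"yaw": 0,"claw": 1},{"dx": 0.001,"dy": -0.001,"dz": 0.048,"yaw": 0,"claw": 1},{"dx": 0.001,"dy": -0.001,"dz": 0.048,"yaw": 0,"claw": 0.28},{"dx": 0.001,"dy": -0.001,"dz": 0.048,"yaw": 0,"claw": 0.28},{"dx": 0.001,"dy": -0.001,"dz": 0.048,"yaw": 0,"claw": 0.28},{"dx": 0.001,"dy": -0.001,"dz": 0.048,"yaw": 0,"claw": 0.28},{"dx": 0,"dy": 0,"dz": -0.05,"yaw": 0,"claw": 0.28},{"dx": 0,"dy": 0,"dz": -0.15,"yaw": 0,"claw": -1},{"dx": 0,"dy": 0,"dz": -0.2,"yaw": -0.1,"claw": -1},{"dx": 0,"dy": 0,"dz": -0.2,"yaw": -0.2,"claw": -1}]'

```text
time: 24.52
tool_pos: [0.6684, -0.2176, 0.1804]
tool_rot: [-0.001, 0.827, -0.563, 0.003]
contact_force: [0.2, 0.3, -0.4]
gripper_width: 0.969
grasp_force: 0.0
```

```bash
python3 -c "
from h import *
go(.4738,.2942,.175,83.1)"
```

```text
now [ 0.6684 -0.2176  0.1804] h -68.5 q6 2.35 t 24.52 w 0.969 F [ 0.2  0.3 -0.4] g 0.0
  dx -1.0949 dy -0.0128 dz 0.0108 yaw -1.764 (or 2.425)
```

Call:
send_rows --increments '[{"dx": -0.12,"dy": -0.001,"dz": 0,"yaw": -0.12,"claw": -1},{"dx": -0.24,"dy": -0.002,"dz": 0,"yaw": -0.24,"claw": -1},{"dx": -0.36,"dy": -0.004,"dz": 0,"yaw": -0.36,"claw": -1},{"dx": -0.48,"dy": -0.006,"dz": 0,"yaw": -0.48,"claw": -1},{"dx": -0.6,"dy": -0.008,"dz": 0,"yaw": -0.6,"claw": -1},{"dx": -0.72,"dy": -0.01,"dz": 0,"yaw": -0.72,"claw": -1},{"dx": -0.84,"dy": -0.011,"dz": 0,"yaw": -0.84,"claw": -1},{"dx": -0.96,"dy": -0.012,"dz": 0,"yaw": -0.96,"claw": -1},{"dx": -1,"dy": -0.013,"dz": 0,"yaw": -1,"claw": -1},{"dx": -1,"dy": -0.013,"dz": 0,"yaw": -1,"claw": -1}]'

```text
time: 25.78
tool_pos: [0.4915, 0.2524, 0.1759]
tool_rot: [0.0, 0.989, 0.15, 0.0]
contact_force: [0.6, -0.8, 0.6]
gripper_width: 1.005
grasp_force: 0.0
```

```bash
python3 -c "
from h import *
go(.4738,.2942,.007,83.1); im=tray(f='t4.png'); cv2.imwrite('pics/t4c.png',cv2.resize(im[140:272,220:450],None,fx=3.4,fy=3.4,interpolation=cv2.INTER_CUBIC))"
```

```text
now [0.4915 0.2524 0.1759] h 17.2 q6 1.61 t 25.77 w 1.005 F [ 0.6 -0.8  0.6] g 0.0
  dx -0.0090 dy -0.0904 dz 0.3377 yaw -0.767 (or 3.422)
tray 0.5549 -0.1853 size 0.2548 0.179 ang 4.4
```

View pics/t4c.png

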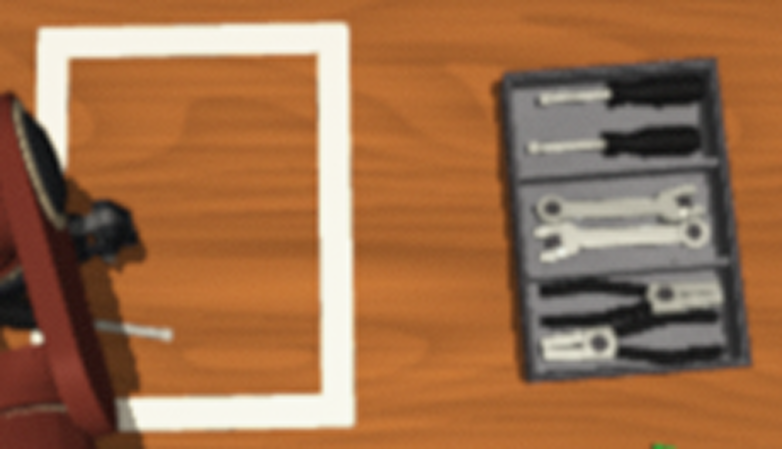

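The crop shows two screwdrivers (570,97 and 565,145), two spanners and two pliers neatly in their compartments. Last tool: the screwdriver at (135,330).

Call:
send_rows --increments '[{"dx": -0.009,"dy": -0.05,"dz": 0,"yaw": -0.12,"claw": -1},{"dx": -0.009,"dy": -0.09,"dz": 0,"yaw": -0.24,"claw": -1},{"dx": -0.009,"dy": -0.09,"dz": 0,"yaw": -0.36,"claw": -1},{"dx": -0.009,"dy": -0.09,"dz": 0,"yaw": -0.48,"claw": -1},{"dx": -0.009,"dy": -0.09,"dz": 0.08,"yaw": -0.6,"claw": -1},{"dx": -0.009,"dy": -0.09,"dz": 0.16,"yaw": -0.72,"claw": -1},{"dx": -0.009,"dy": -0.09,"dz": 0.22,"yaw": -0.767,"claw": -1},{"dx": -0.009,"dy": -0.09,"dz": 0.3,"yaw": -0.767,"claw": -1},{"dx": -0.009,"dy": -0.09,"dz": 0.337,"yaw": -0.767,"claw": -1},{"dx": -0.009,"dy": -0.09,"dz": 0.337,"yaw": -0.767,"claw": -1},{"dx": -0.009,"dy": -0.09,"dz": 0.337,"yaw": -0.767,"claw": 1},{"dx": -0.009,"dy": -0.09,"dz": 0.337,"yaw": -0.767,"claw": 1},{"dx": -0.009,"dy": -0.09,"dz": 0.337,"yaw": -0.767,"claw": 1},{"dx": -0.009,"dy": -0.09,"dz": 0.337,"yaw": -0.767,"claw": 1},{"dx": -0.009,"dy": -0.09,"dz": 0.337,"yaw": -0.767,"claw": 1},{"dx": -0.009,"dy": -0.09,"dz": 0.337,"yaw": -0.767,"claw": 1},{"dx": -0.009,"dy": -0.09,"dz": 0.337,"yaw": -0.767,"claw": 1}]'

```text
time: 27.95
tool_pos: [0.4751, 0.2939, 0.0085]
tool_rot: [0.0, 0.749, 0.663, 0.001]
contact_force: [-1.2, 0.3, 6.6]
gripper_width: 0.264
grasp_force: 60.3
```

```bash
python3 -c "
from h import *
c=cv2.imread('pics/t4.png')
T=(.5552,-.1853,4.2)
def fr(cx,cy,z):
    p=px2w('top',220+(cx+.5)/3.4-.5,140+(cy+.5)/3.4-.5,z)[:2]-np.array(T[:2]); a=np.radians(T[2]); R=np.array([[np.cos(a),np.sin(a)],[-np.sin(a),np.cos(a)]]); return (1000*R@p).round(0)
for n,q in dict(sdB=((540,99),(610,95),(703,91)),ex=((530,147),(605,144),(700,140))).items(): print(n,[fr(*p,.017) for p in q])
tgo(.083+.006,.005+.035,.17,94.2,T)"
```

```text
sdB [array([110.,  55.]), array([109.,  -5.]), array([107., -84.])]
ex [array([69., 67.]), array([67.,  4.]), array([ 65., -76.])]
now [0.4751 0.2939 0.0085] h 83.1 q6 0.54 t 27.95 w 0.264 F [-1.2  0.3  6.6] g 60.3
  dx -0.8192 dy 0.4338 dz -0.3229 yaw -0.129 (or 4.059)
```

Call:
send_rows --increments '[{"dx": 0,"dy": 0,"dz": -0.08,"yaw": 0,"claw": 1},{"dx": 0,"dy": 0,"dz": -0.18,"yaw": 0,"claw": 1},{"dx": 0,"dy": 0,"dz": -0.28,"yaw": 0,"claw": 1},{"dx": -0.06,"dy": 0.03,"dz": -0.322,"yaw": -0.129,"claw": 1},{"dx": -0.15,"dy": 0.08,"dz": -0.322,"yaw": -0.129,"claw": 1},{"dx": -0.25,"dy": 0.13,"dz": -0.322,"yaw": -0.129,"claw": 1},{"dx": -0.35,"dy": 0.185,"dz": -0.322,"yaw": -0.129,"claw": 1},{"dx": -0.45,"dy": 0.24,"dz": -0.322,"yaw": -0.129,"claw": 1},{"dx": -0.55,"dy": 0.29,"dz": -0.322,"yaw": -0.129,"claw": 1},{"dx": -0.65,"dy": 0.345,"dz": -0.322,"yaw": -0.129,"claw": 1},{"dx": -0.74,"dy": 0.39,"dz": -0.322,"yaw": -0.129,"claw": 1},{"dx": -0.8,"dy": 0.424,"dz": -0.322,"yaw": -0.129,"claw": 1},{"dx": -0.819,"dy": 0.434,"dz": -0.322,"yaw": -0.129,"claw": 1},{"dx": -0.819,"dy": 0.434,"dz": -0.25,"yaw": -0.129,"claw": 1},{"dx": -0.819,"dy": 0.434,"dz": -0.17,"yaw": -0.129,"claw": 1},{"dx": -0.819,"dy": 0.434,"dz": -0.13,"yaw": -0.129,"claw": 1},{"dx": -0.819,"dy": 0.434,"dz": -0.13,"yaw": -0.129,"claw": 1}]'

```text
time: 30.08
tool_pos: [0.6386, -0.1381, 0.0701]
tool_rot: [-0.002, 0.681, 0.733, -0.001]
contact_force: [0.2, 0.2, -0.4]
gripper_width: 0.266
grasp_force: 59.5
```

```bash
python3 -c "
from h import *
tgo(.0885,.005+.035,.025,94.2,(.5552,-.1853,4.2))
im=grab('scene','s4.png'); cv2.imwrite('pics/s4c.png',cv2.resize(im[140:270,180:340],None,fx=3.5,fy=3.5,interpolation=cv2.INTER_CUBIC))"
```

```text
now [ 0.6386 -0.1381  0.0701] h 94.2 q6 -0.4 t 30.07 w 0.266 F [ 0.2  0.2 -0.4] g 59.5
  dx -0.0019 dy 0.0037 dz 0.0902 yaw -0.000 (or 4.189)
```

View pics/s4c.png

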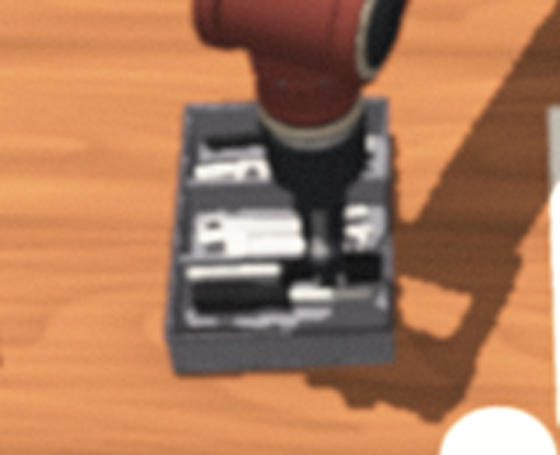

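The screwdriver hangs with its handle at (350,268), on the right of the far compartment between the two blades. The tray has not moved. I lower and release.

Call:
send_rows --increments '[{"dx": -0.002,"dy": 0.004,"dz": 0.03,"yaw": 0,"claw": 1},{"dx": -0.002,"dy": 0.004,"dz": 0.06,"yaw": 0,"claw": 1},{"dx": -0.002,"dy": 0.004,"dz": 0.085,"yaw": 0,"claw": 1},{"dx": -0.002,"dy": 0.004,"dz": 0.085,"yaw": 0,"claw": 1},{"dx": -0.002,"dy": 0.004,"dz": 0.085,"yaw": 0,"claw": 0.36},{"dx": -0.002,"dy": 0.004,"dz": 0.085,"yaw": 0,"claw": 0.36},{"dx": -0.002,"dy": 0.004,"dz": 0.085,"yaw": 0,"claw": 0.36},{"dx": -0.002,"dy": 0.004,"dz": 0.085,"yaw": 0,"claw": 0.36},{"dx": -0.002,"dy": 0.004,"dz": 0.04,"yaw": 0,"claw": 0.36},{"dx": -0.002,"dy": 0.004,"dz": -0.06,"yaw": 0,"claw": 0.36},{"dx": -0.002,"dy": 0.004,"dz": -0.16,"yaw": 0,"claw": -1},{"dx": -0.002,"dy": 0.004,"dz": -0.2,"yaw": 0,"claw": -1}]'

```text
time: 31.62
tool_pos: [0.6445, -0.1409, 0.1789]
tool_rot: [0.004, 0.681, 0.732, 0.002]
contact_force: [0.7, -0.9, 0.3]
gripper_width: 0.736
grasp_force: 0.0
```

```bash
python3 -c "
from h import *
tgo(0,-.125,.17,94.2,(.5552,-.1853,4.2))"
```

```text
now [ 0.6445 -0.1409  0.1789] h 94.2 q6 -0.4 t 31.62 w 0.736 F [ 0.7 -0.9  0.3] g 0.0
  dx -0.3256 dy -0.1843 dz 0.0177 yaw -0.001 (or 4.188)
```

Call:
send_rows --increments '[{"dx": -0.4,"dy": -0.184,"dz": 0,"yaw": 0,"claw": -1},{"dx": -0.4,"dy": -0.184,"dz": 0,"yaw": 0,"claw": -1},{"dx": -0.4,"dy": -0.184,"dz": 0,"yaw": 0,"claw": -1},{"dx": -0.4,"dy": -0.184,"dz": 0,"yaw": 0,"claw": -1},{"dx": -0.4,"dy": -0.184,"dz": 0,"yaw": 0,"claw": -1},{"dx": -0.4,"dy": -0.184,"dz": 0,"yaw": 0,"claw": -1},{"dx": -0.4,"dy": -0.184,"dz": 0,"yaw": 0,"claw": -1}]'

```text
time: 32.5
tool_pos: [0.5654, -0.345, 0.1722]
tool_rot: [-0.0, 0.68, 0.733, 0.0]
contact_force: [-0.2, 0.8, -0.5]
gripper_width: 1.0
grasp_force: 0.0
```

```bash
python3 -c "
from h import *
im=tray(f='t5.png'); cv2.imwrite('pics/t5c.png',cv2.resize(im[140:272,240:460],None,fx=3.4,fy=3.4,interpolation=cv2.INTER_CUBIC))
tgo(0,-.13,.003,94.2,(.5552,-.1853,4.2))"
```

```text
tray 0.5553 -0.1861 size 0.2539 0.1808 ang 4.6
now [ 0.5655 -0.345   0.1723] h 94.3 q6 -0.73 t 32.55 w 1.0 F [ 0.3  0.  -1.1] g 0.0
  dx 0.0601 dy 0.0030 dz 0.3385 yaw 0.001 (or -4.188)
```

View pics/t5c.png

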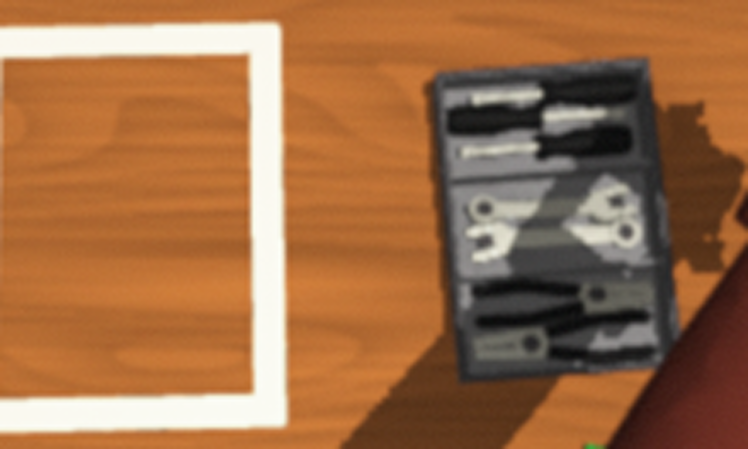

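All six tools lie in their proper compartments, and the tray is at (0.555,-0.186) with yaw about 4.3°. I lower the open fingers behind its -y wall.

Call:
send_rows --increments '[{"dx": 0,"dy": 0.003,"dz": 0.12,"yaw": 0,"claw": -1},{"dx": 0,"dy": 0.003,"dz": 0.24,"yaw": 0,"claw": -1},{"dx": 0,"dy": 0.003,"dz": 0.32,"yaw": 0,"claw": -1},{"dx": 0,"dy": 0.003,"dz": 0.336,"yaw": 0,"claw": -1},{"dx": 0,"dy": 0.003,"dz": 0.336,"yaw": 0,"claw": -1}]'

```text
time: 33.17
tool_pos: [0.5672, -0.3461, 0.0051]
tool_rot: [0.0, 0.681, 0.733, 0.0]
contact_force: [0.0, 0.4, -0.7]
gripper_width: 1.0
grasp_force: 0.0
```

```bash
python3 -c "
from h import *
tgo(0,-.102,.004,94.2,(.5553,-.1855,4.3))
go(.559,-.03,.004,92.2)"
```

```text
now [ 0.5672 -0.3461  0.0051] h 94.2 q6 -0.73 t 33.17 w 1.0 F [ 0.   0.4 -0.7] g 0.0
  dx 0.1180 dy 0.0001 dz 0.0023 yaw 0.000 (or -4.189)
now [ 0.5672 -0.3461  0.0051] h 94.2 q6 -0.73 t 33.17 w 1.0 F [ 0.   0.4 -0.7] g 0.0
  dx 0.6316 dy 0.0300 dz 0.0023 yaw 0.023 (or -4.166)
```

Call:
send_rows --increments '[{"dx": 0.06,"dy": 0,"dz": 0,"yaw": 0,"claw": -1},{"dx": 0.1,"dy": 0,"dz": 0,"yaw": 0,"claw": -1},{"dx": 0.115,"dy": 0,"dz": 0,"yaw": 0,"claw": -1},{"dx": 0.13,"dy": 0,"dz": 0,"yaw": 0,"claw": -1},{"dx": 0.15,"dy": 0.001,"dz": 0,"yaw": 0,"claw": -1},{"dx": 0.18,"dy": 0.003,"dz": 0,"yaw": 0.002,"claw": -1},{"dx": 0.22,"dy": 0.005,"dz": 0,"yaw": 0.004,"claw": -1},{"dx": 0.26,"dy": 0.008,"dz": 0,"yaw": 0.006,"claw": -1},{"dx": 0.3,"dy": 0.011,"dz": 0,"yaw": 0.008,"claw": -1},{"dx": 0.34,"dy": 0.013,"dz": 0,"yaw": 0.01,"claw": -1},{"dx": 0.38,"dy": 0.016,"dz": 0,"yaw": 0.012,"claw": -1},{"dx": 0.42,"dy": 0.018,"dz": 0,"yaw": 0.014,"claw": -1},{"dx": 0.46,"dy": 0.021,"dz": 0,"yaw": 0.016,"claw": -1},{"dx": 0.5,"dy": 0.023,"dz": 0,"yaw": 0.018,"claw": -1},{"dx": 0.54,"dy": 0.026,"dz": 0,"yaw": 0.02,"claw": -1},{"dx": 0.57,"dy": 0.028,"dz": 0,"yaw": 0.022,"claw": -1},{"dx": 0.59,"dy": 0.029,"dz": 0,"yaw": 0.023,"claw": -1},{"dx": 0.6,"dy": 0.03,"dz": 0,"yaw": 0.023,"claw": -1},{"dx": 0.6,"dy": 0.03,"dz": 0,"yaw": 0.023,"claw": -1}]'

```text
time: 35.55
tool_pos: [0.5611, -0.0483, 0.0058]
tool_rot: [0.003, 0.693, 0.721, -0.001]
contact_force: [-0.0, -6.4, 2.1]
gripper_width: 0.997
grasp_force: 3.6
```

```bash
python3 -c "
from h import *
go(.5582,.071,.004,91.3)
im=grab('top','t6.png'); cv2.imwrite('pics/t6c.png',cv2.resize(im[140:272,220:440],None,fx=3.4,fy=3.4,interpolation=cv2.INTER_CUBIC))"
```

```text
now [ 0.5611 -0.0483  0.0058] h 92.2 q6 -0.25 t 35.55 w 0.997 F [-0.  -6.4  2.1] g 3.6
  dx 0.2387 dy 0.0034 dz 0.0036 yaw 0.011 (or -4.178)
```

View pics/t6c.png

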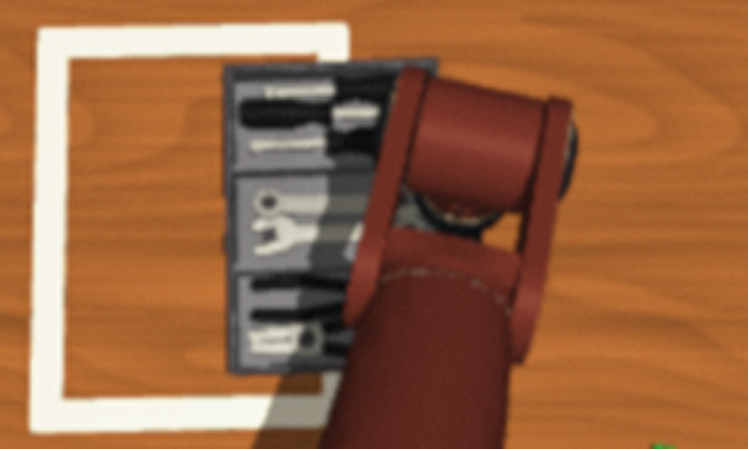

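```bash
python3 -c "
from m import *
q=lambda cx,cy,z:P(cx,cy,z,o=(220,140),s=3.4)
a,b,c=q(224,66,.045),q(229,375,.045),q(437,58,.045)
print(a,b,c); line('left',b,a,.254); line('top',a,c,.176)
yaw=np.arctan2(*(a-b)[::-1]); x=np.array([np.cos(yaw),np.sin(yaw)]);y=np.array([-x[1],x[0]])
C=(a+b)/2-.088*y; print('centre',C,np.degrees(yaw)); p=np.array(manip.state()['tool_pos'])[:2]-C; print('tool in tray frame',p@x,p@y)
rect('outl in',[q(*t,0) for t in[(70,59),(319,52),(322,397),(63,400)]])"
```

```text
[0.68074644 0.14250611] [0.42547809 0.13306366] [ 0.68838733 -0.03421591]
left a [0.4255 0.1331] b [0.6807 0.1425] mid [0.5531 0.1378] len 0.2554 exp 0.254 ang 2.1
top a [0.6807 0.1425] b [ 0.6884 -0.0342] mid [0.6846 0.0541] len 0.1769 exp 0.176 ang -87.5
centre [0.55636519 0.04984503] 2.1184237027910324
tool in tray frame 0.0010800993618203928 -0.09826568239114943
outl in centre [0.5558 0.1698]
   [0.699  0.2798] 0.2144 -88.1
   [0.7062 0.0655] 0.2956 -178.9
   [0.4106 0.0601] 0.214 90.9
   [0.4074 0.274 ] 0.2916 1.1
```

Call:
send_rows --increments '[{"dx": 0.02,"dy": 0,"dz": 0,"yaw": 0.001,"claw": -1},{"dx": 0.05,"dy": 0.001,"dz": 0,"yaw": 0.003,"claw": -1},{"dx": 0.08,"dy": 0.002,"dz": 0,"yaw": 0.005,"claw": -1},{"dx": 0.11,"dy": 0.002,"dz": 0,"yaw": 0.006,"claw": -1},{"dx": 0.14,"dy": 0.003,"dz": 0,"yaw": 0.008,"claw": -1},{"dx": 0.17,"dy": 0.004,"dz": 0,"yaw": 0.009,"claw": -1},{"dx": 0.195,"dy": 0.004,"dz": 0,"yaw": 0.01,"claw": -1},{"dx": 0.215,"dy": 0.005,"dz": 0,"yaw": 0.011,"claw": -1},{"dx": 0.228,"dy": 0.005,"dz": 0,"yaw": 0.011,"claw": -1},{"dx": 0.234,"dy": 0.005,"dz": 0,"yaw": 0.011,"claw": -1},{"dx": 0.238,"dy": 0.005,"dz": 0,"yaw": 0.011,"claw": -1},{"dx": 0.238,"dy": 0.005,"dz": 0,"yaw": 0.011,"claw": -1}]'

```text
time: 37.1
tool_pos: [0.5593, 0.07, 0.0058]
tool_rot: [0.003, 0.699, 0.715, -0.001]
contact_force: [0.5, -10.5, 2.7]
gripper_width: 0.995
grasp_force: 5.4
```

```bash
python3 -c "
from h import *
go(.559,.0717,.004,91.3)"
```

```text
now [0.5593 0.07   0.0058] h 91.2 q6 -0.02 t 37.1 w 0.995 F [  0.5 -10.5   2.7] g 5.4
  dx 0.0034 dy -0.0006 dz 0.0036 yaw -0.001 (or 4.188)
```

Now I back off, raise and move the arm clear for a final look.

Call:
send_rows --increments '[{"dx": 0.003,"dy": 0,"dz": 0,"yaw": 0,"claw": -1},{"dx": 0.003,"dy": 0,"dz": 0,"yaw": 0,"claw": -1},{"dx": -0.02,"dy": 0,"dz": 0,"yaw": 0,"claw": -1},{"dx": -0.08,"dy": 0,"dz": 0,"yaw": 0,"claw": -1},{"dx": -0.14,"dy": 0,"dz": -0.1,"yaw": 0,"claw": -1},{"dx": -0.24,"dy": 0,"dz": -0.2,"yaw": 0,"claw": -1},{"dx": -0.36,"dy": 0,"dz": -0.3,"yaw": 0,"claw": -1},{"dx": -0.5,"dy": 0,"dz": -0.35,"yaw": 0,"claw": -1},{"dx": -0.62,"dy": 0,"dz": -0.35,"yaw": 0,"claw": -1},{"dx": -0.7,"dy": 0,"dz": -0.35,"yaw": 0,"claw": -1},{"dx": -0.7,"dy": 0,"dz": -0.35,"yaw": 0,"claw": -1}]'

```text
time: 38.48
tool_pos: [0.5648, -0.2809, 0.18]
tool_rot: [0.001, 0.701, 0.713, 0.0]
contact_force: [0.4, -0.3, 0.2]
gripper_width: 1.0
grasp_force: 0.0
```

```bash
python3 -c "
from h import *
im=grab('top','t7.png'); cv2.imwrite('pics/t7c.png',cv2.resize(im[140:272,205:405],None,fx=4,fy=4,interpolation=cv2.INTER_CUBIC))"
```

```text
(no output)
```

View pics/t7c.png

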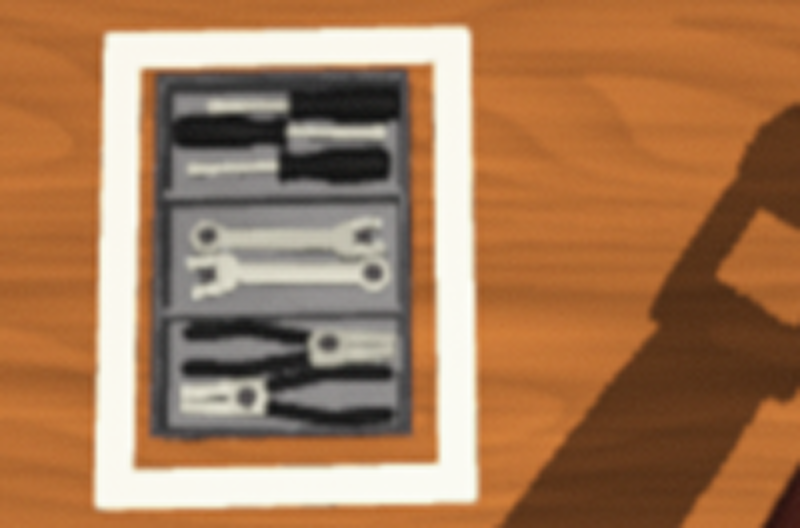

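```bash
python3 -c "
from m import *
q=lambda cx,cy,z:P(cx,cy,z,o=(205,140),s=4)
rect('tray',[q(*t,.045) for t in[(156,73),(409,69),(411,435),(152,436)]])
rect('outl in',[q(*t,0) for t in[(140,68),(434,63),(438,463),(134,467)]])
t=cv2.imread('pics/t7.png'); o=[(0,0)]
tray(t,box=(155,253,242,311))"
```

```text
tray centre [0.5574 0.1686]
   [0.6837 0.2607] 0.1783 -88.8
   [0.6874 0.0824] 0.2575 -179.0
   [0.4299 0.0778] 0.1759 90.4
   [0.4286 0.2537] 0.2552 1.6
outl in centre [0.5571 0.1708]
   [0.7001 0.2816] 0.2151 -88.7
   [0.7048 0.0665] 0.2914 -178.9
   [0.4135 0.0607] 0.2136 90.9
   [0.41   0.2743] 0.2902 1.4
tray 0.5567 0.1695 size 0.2547 0.1756 ang 1.4
```

The tray sits within about 2 mm of the outline's centre and its yaw matches (1.4°). All tools are inside and the arm is clear, so I hand in.

```bash
python3 -c "
from h import *
tray(f='t8.png',box=(155,253,242,311)); print(manip.job_done())"
```

```text
tray 0.5567 0.1695 size 0.2546 0.1756 ang 1.5
the job is handed in; nothing more can be done
None
```

The job is handed in: the four loose tools (one spanner, one pair of pliers, two screwdrivers) are in their compartments, and the loaded tray sits squarely in its outline, about 2 mm off centre with yaw matched to about 0.1°; the hand-in returned no verdict.

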